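Key in the code on the genkan key cabinet

TASK

Unlock the key cabinet with a fingertip: lightly press the keys with two, six and four dots, in that order, each until it is fully in and stays in, and then likewise the green release bar. Leave the other keys out and the door shut, and do not shift or pick up anything on the bench.

Things in the scene. Friction and masses are not known exactly. Their poses are not given: they have to be found in the camera images.
- cabinet: aluminium key cabinet lying on its back, fixed to the bench, door upward: 280 mm long (its x, head end pointing away from the robot, yaw within 25 degrees), 220 mm wide (its y, to its left), 70 mm high. Origin: centre of its underside, on the bench top. A black keypad plate (168 x 140 mm, top 73 mm above the bench) carries six white keys (two rows of three) and a green release bar.
- door (a joint): the cabinet door, hinged on its left long side: 0 rad = shut (start), grows as its right edge rises; only its weight holds it down. Key faces, when out, stand 83 mm above the bench, 10 mm proud of the plate. Nothing else on the door is higher than 78 mm: a steel lock disc at the near end and a finger pull on the right edge.
- key1_top (a point): centre of the top face of the white key with one black dot (far row, left of the keypad, seen from the robot; at x = 55, y = 40 mm in the cabinet's frame). The key is round, 26 mm across; neighbouring key centres are 40 mm apart. The point moves down with the key.
- key1 (a joint): how far the one-dot key is pressed, m: 0 = out (start), 0.006 = fully in; pushed straight down, 6 mm of travel to a hard stop; about 3 N moves it, and it stays in where it is left (no spring return)
- key2_top (a point): centre of the top face of the white key with two black dots (far row, middle of the keypad, seen from the robot; at x = 55, y = 0 mm in the cabinet's frame). The key is round, 26 mm across; neighbouring key centres are 40 mm apart. The point moves down with the key.
- key2 (a joint): how far the two-dot key is pressed, m: 0 = out (start), 0.006 = fully in; pushed straight down, 6 mm of travel to a hard stop; about 3 N moves it, and it stays in where it is left (no spring return)
- key3_top (a point): centre of the top face of the white key with three black dots (far row, right of the keypad, seen from the robot; at x = 55, y = -40 mm in the cabinet's frame). The key is round, 26 mm across; neighbouring key centres are 40 mm apart. The point moves down with the key.
- key3 (a joint): how far the three-dot key is pressed, m: 0 = out (start), 0.006 = fully in; pushed straight down, 6 mm of travel to a hard stop; about 3 N moves it, and it stays in where it is left (no spring return)
- key4_top (a point): centre of the top face of the white key with four black dots (near row, left of the keypad, seen from the robot; at x = 15, y = 40 mm in the cabinet's frame). The key is round, 26 mm across; neighbouring key centres are 40 mm apart. The point moves down with the key.
- key4 (a joint): how far the four-dot key is pressed, m: 0 = out (start), 0.006 = fully in; pushed straight down, 6 mm of travel to a hard stop; about 3 N moves it, and it stays in where it is left (no spring return)
- key5_top (a point): centre of the top face of the white key with five black dots (near row, middle of the keypad, seen from the robot; at x = 15, y = 0 mm in the cabinet's frame). The key is round, 26 mm across; neighbouring key centres are 40 mm apart. The point moves down with the key.
- key5 (a joint): how far the five-dot key is pressed, m: 0 = out (start), 0.006 = fully in; pushed straight down, 6 mm of travel to a hard stop; about 3 N moves it, and it stays in where it is left (no spring return)
- key6_top (a point): centre of the top face of the white key with six black dots (near row, right of the keypad, seen from the robot; at x = 15, y = -40 mm in the cabinet's frame). The key is round, 26 mm across; neighbouring key centres are 40 mm apart. The point moves down with the key.
- key6 (a joint): how far the six-dot key is pressed, m: 0 = out (start), 0.006 = fully in; pushed straight down, 6 mm of travel to a hard stop; about 3 N moves it, and it stays in where it is left (no spring return)
- release_top (a point): centre of the top face of the green release bar, 24 mm along the cabinet's x by 50 mm along its y, at x = -45, y = 0 mm in the cabinet's frame, nearer the robot than the keys. The point moves down with the bar.
- release (a joint): how far the release bar is pressed, m: 0 = out (start), 0.006 = fully in; pushed straight down, 6 mm of travel to a hard stop; about 3 N moves it, and it stays in where it is left (no spring return)
- weight: round solid green glass weight, 72 mm across, 39 mm high, loose on the bench on one long side of the cabinet; origin at the centre of its underside, z up
- train_car: wooden model train car on four wheels, 128 mm long over its couplings (its x), 45 mm wide, 61 mm high, loose on the bench on the other long side of the cabinet; origin on the bench under its centre, z up
- shoe_horn: red silicone shoe horn lying flat, 205 mm long (its x, blade at +x), 42 mm wide, 5 to 13 mm thick, loose; origin at its underside near mid-length
- parcel_box: white plastic parcel box with its lid on, 168 mm (x) by 228 mm (y) by 112 mm high, loose, to the left of the cabinet; origin at the centre of its underside, z up
Not all that is in view belongs to the job. There is more than one size of the weight; the job needs the smallest. There is more than one size of the train_car; the job needs the larger.

How it is judged:
On the way, in this order (a step that is already met when the one before it is completed fails the run):
1. the two-dot key is pressed in first, while every other key and the release bar are out (value of joint key2 above 0.004 m and value of joint each of key6, key4, release below 0.002 m), for 0.1 s.
2. then the six-dot key is pressed in, the four-dot key and the release bar still out (value of joint each of key2, key6 above 0.004 m and value of joint each of key4, release below 0.002 m), for 0.1 s.
3. then the four-dot key is pressed in, the release bar still out (value of joint each of key2, key6, key4 above 0.004 m and value of joint release below 0.002 m), for 0.1 s.
4. last, the release bar is pressed in (value of joint each of key2, key6, key4, release above 0.004 m), for 0.1 s.
At the end, for the whole second after the job is handed in: The two-, six- and four-dot keys and the release bar are in (each by more than 4 of its 6 mm), the one-, three- and five-dot keys are out (within 2 mm), the door is shut (within 0.03 rad), and the glass weight, train car, shoe horn and parcel box lie at rest within 15 mm of where they started (all of step 4 and value of joint each of key1, key3, key5 below 0.002 m and value of joint door below 0.03 rad and distance of each of weight, train_car, shoe_horn, parcel_box from where it was at the start of the episode below 0.015 m and linear speed of each of weight, train_car, shoe_horn, parcel_box below 0.02 m/s); the robot touches nothing.
It fails at once if a key that is not in the code is pressed (more than 2 mm) (value of joint any of key1, key3, key5 above 0.002 m).
It fails at once if the cabinet is pressed hard instead of lightly (more than 30 N) (contact force between any of the fingers, the arm and cabinet above 30 N).
It fails at once if the cabinet door is lifted (more than 0.05 rad) (value of joint door above 0.05 rad).
It fails at once if the glass weight, train car, shoe horn or parcel box is shifted or lifted (more than 15 mm) (distance of any of weight, train_car, shoe_horn, parcel_box from where it was at the start of the episode above 0.015 m).
It also fails if it takes over 48 s, if anything falls off the work surface, if the arm or the gripper's body presses on something with over 40 N, if the wrist force passes 120 N, or if a joint passes its speed limit or range.

ROBOT

A 6-joint arm with a two-finger parallel gripper is mounted at the origin on the work surface. World frame = base frame: x ahead of the robot, y to its left, z up, the work surface at z = 0. Lengths are in m, angles in rad, forces in N, time in s.
With the tool pointing down it reaches from about 0.35 to 0.975 m from the base axis. Payload 4.9 kg.
Tool frame: the origin (TCP) lies between the finger pads; the fingertips stand 19 mm ahead of it and the grasp point (between the pads) is the TCP; z points along the fingers, y is the direction in which the jaws open and shut (so a half turn about z gives the same grasp; the last joint's range is limited). The gripper opens to 85 mm and grips with 20 to 120 N. Pads are 22 mm wide; open, the fingers measure 114 mm over their backs; the gripper's body (76 mm by 85 mm) begins 54 mm behind the grasp point. The pads swing forward as they close: fully open they stand 13 mm farther back than shut.
Start: joints at [1.013, 0.053, 1.613, -0, 1.476, -0.119], TCP at [0.266, 0.566, 0.25] pointing down, gripper open.
Joint ranges: [-3.01, 3.01], [-1.01, 2.22], [0.06, 2.58], [-1.02, 4.17], [0.09, 2.62], [-3.14, 3.14]. Speed limits (rad/s): [2.57, 2.57, 3.14, 3.14, 3.14, 3.14].

INTERFACE

Orientations are given as a unit quaternion [w, x, y, z].
In Python, from plant import state, grab_frame, calibration, job_done gives the robot as it stands. The module is installed in compiled form; this text tells all that it offers.
- The arm moves only by the tool servo_tool, never from a script. Its argument "deltas" is a list that holds one entry, the list of rows, each a list of 5 numbers: the finger opening in mm, from 0 to 85.4, then the shift along the world's x, y, z in mm, then the turn about the world's z in units of 6 degrees (1.0 is 6 degrees). A call has 1 to 5 rows; each row is the pose to reach, as a shift and turn from the pose commanded when the call began; what a row does not reach only later rows make up. A row lasts 1/8 s, in which the tool goes at most 62.5 mm and 10.7 degrees, less where a joint would pass 70% of its speed; a pose out of reach is approached as far as the arm can. A call with a gripper value outside its range is refused whole. The fingers move at their own pace and stop on an object; the grip force is fixed at half the most. Time passes only in rows, so rows that repeat a pose let the fingers close. It gives the time, the measured TCP pose, the force and the opening at its end, in the units of the state.
- state(): the state, without advancing time (a new reading comes with each control period).
- grab_frame(name): name is "scene" or "top" or "wrist"; returns the picture (480x640x3 uint8, red, green, blue); there is no depth.
- calibration(name): a dict with "intrinsics" (3x3 intrinsics, pixels), "world_from_camera" (4x4, takes a point from camera to world coordinates). Camera axes: x right, y down, z forward; pixel columns grow to the right and rows downward; lengths in m; the calibration is good to about 2 mm. A picture is of the moment at which its call begins: read the wrist's pose just before it. calibration takes no time and is no camera call; for the wrist camera it gives the pose at the moment of the call.
- job_done(): hands the job in, once; it reports no verdict.
The state is a dict: "time": time; "joint_pos": joint angles; "joint_vel": joint speeds; "joint_efforts": joint torques, N m; "tool_pos": TCP position; "tool_rot": TCP orientation; "contact_force": force on the tool from outside, world axes, zero at the start; "ft_torque": the same for the moment, N m; "gripper_width": opening from 0.0 (shut) to 1.0 (fully open).
Only numpy, scipy, OpenCV 4.12 (cv2) and the standard library are available. Lean on these libraries where they do the work, as an engineer would, in place of code of your own. Each camera call takes 0.05 s, during which the arm holds its last target.

## Working session

There is one attempt and no reset: what is moved stays moved. The work goes in short steps, Python scripts to look and compute and a tool call to move; the robot and the scene stay as the last step left them, time stands still between calls to the robot, and variables do not carry over. Pictures are saved under pics/ and viewed, and the job is handed in when it is done.

Besides the shell and the picture viewer there is one more tool, called after "Request:" as name(argument=value, ...) on one line, values as JSON. servo_tool: Moves the arm, as the interface text tells. Its arguments: {"type":"object","properties":{"deltas":{"type":"array","items":{"type":"array","items":{"type":"array","items":{"type":"number"}}}}},"required":["deltas"]}

```bash
mkdir -p pics
python3 - <<'E'
from plant import state, grab_frame, calibration
import cv2, numpy as np
s=state(); print(s)
for n in ("scene","top"):
    f=grab_frame(n); cv2.imwrite(f"pics/{n}0.png",f[:,:,::-1]); c=calibration(n); print(n,c)
E
```

```text
{'time': 0.0, 'joint_pos': array([ 1.01299657e+00,  5.33399238e-02,  1.61431872e+00,  6.07745389e-06,
        1.47599831e+00, -1.18990827e-01]), 'joint_vel': array([-0.00106875, -0.00054793, -0.00097772,  0.00099422,  0.00160702,
       -0.00109662]), 'joint_efforts': array([ 2.98788163e-04, -3.93684626e+01, -3.70174277e+01, -1.76759359e-04,
        7.21246353e-03,  1.60453261e-06]), 'tool_pos': array([0.26521482, 0.56528224, 0.24905872]), 'tool_rot': array([-3.45499107e-04,  2.17648569e-01,  9.76026657e-01, -9.72608590e-04]), 'contact_force': array([-0.57660615,  0.71147784,  0.27001295]), 'ft_torque': array([-0.01438339, -0.02537738,  0.00450582]), 'gripper_width': 1.003014003775525}
scene {'intrinsics': array([[607.55460319,   0.        , 314.96844923],
       [  0.        , 607.55460319, 249.80722731],
       [  0.        ,   0.        ,   1.        ]]), 'world_from_camera': array([[ 0.14908923,  0.6344893 , -0.75841659,  1.64173316],
       [ 0.988785  , -0.10245029,  0.10866532, -0.16727574],
       [-0.00875302, -0.76611178, -0.64264775,  1.01357596],
       [ 0.        ,  0.        ,  0.        ,  1.        ]])}
top {'intrinsics': array([[504.9515129 ,   0.        , 331.77109289],
       [  0.        , 504.9515129 , 239.3736258 ],
       [  0.        ,   0.        ,   1.        ]]), 'world_from_camera': array([[-0.02805036, -0.99027946,  0.13623424,  0.34377695],
       [-0.9994724 ,  0.03001733,  0.012405  , -0.01418244],
       [-0.01637381, -0.1358144 , -0.99059898,  1.47369222],
       [ 0.        ,  0.        ,  0.        ,  1.        ]])}
```

View pics/top0.png

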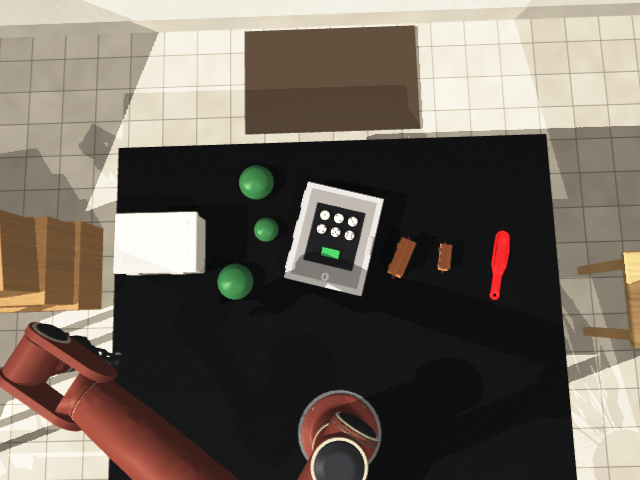

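View pics/scene0.png

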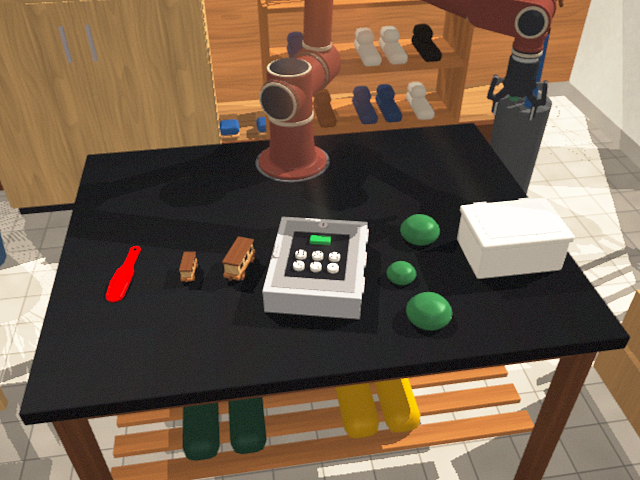

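The top view shows the cabinet at about (333,238). The keys are in two rows: (324,215), (338,218), (352,222) in the far row and (321,229), (335,232), (349,236) in the near row. The green bar is at (330,253). Next I'll check the dots in a close crop and fit the pose.

```bash
cat > h.py <<'E'
import numpy as np, cv2
from plant import calibration
def ray(n,uv,z,c=None):
    c=c or calibration(n); K=c["intrinsics"];T=c["world_from_camera"]
    d=T[:3,:3]@np.linalg.solve(K,np.array([uv[0],uv[1],1.]));o=T[:3,3]
    return (o+d*(z-o[2])/d[2])
def proj(c,P):
    K=c["intrinsics"];T=np.linalg.inv(c["world_from_camera"]);p=T[:3,:3]@P+T[:3,3];p=K@p;return p[:2]/p[2]
M={'k1':(55,40),'k2':(55,0),'k3':(55,-40),'k4':(15,40),'k5':(15,0),'k6':(15,-40),'rel':(-45,0)}
def fit(names,pts):
    a=np.array([M[n] for n in names])/1000.;b=np.array(pts)
    ac=a.mean(0);bc=b.mean(0);H=(a-ac).T@(b-bc)
    th=np.arctan2(H[0,1]-H[1,0],H[0,0]+H[1,1]);R=np.array([[np.cos(th),-np.sin(th)],[np.sin(th),np.cos(th)]])
    t=bc-R@ac; res=b-(a@R.T+t); return th,R,t,res
E
python3 - <<'E'
import cv2,numpy as np
from h import *
im=cv2.imread("pics/top0.png"); sc=cv2.imread("pics/scene0.png")
a=cv2.resize(im[175:300,275:395],None,fx=5,fy=4.8,interpolation=cv2.INTER_CUBIC);cv2.imwrite("pics/crop_top.png",a[:600])
b=cv2.resize(sc[210:320,255:375],None,fx=5,fy=5,interpolation=cv2.INTER_CUBIC);cv2.imwrite("pics/crop_sc.png",b)
c=calibration("top")
rel=None
seeds={'k1':(324,215),'k2':(338,218),'k3':(352,222),'k4':(321,229),'k5':(335,232),'k6':(349,236)}
pts=[];g=im.min(2).astype(float)
for n,(u,v) in seeds.items():
    w=g[v-7:v+8,u-7:u+8].copy(); ys,xs=np.mgrid[v-7:v+8,u-7:u+8]
    m=(w>110).astype(np.uint8); m=cv2.morphologyEx(m,cv2.MORPH_CLOSE,np.ones((3,3)))
    (cx,cy),r=cv2.minEnclosingCircle(np.argwhere(m)[:,::-1].astype(np.float32))
    uv=(xs[m>0].mean(),ys[m>0].mean()); p=ray("top",uv,.083,c)[:2];pts.append(p);print(n,np.round(uv,1),m.sum(),np.round(p,4))
im2=im.astype(int);gm=(im2[:,:,1]>im2[:,:,2]+60)&(im2[:,:,1]>120);ys,xs=np.nonzero(gm[240:265,310:350]);uv=(xs.mean()+310,ys.mean()+240);p=ray("top",uv,.083,c)[:2];print('rel',uv,p)
pts.append(p)
th,R,t,res=fit(list(seeds)+['rel'],pts);print(np.degrees(th),t,np.round(res*1000,1))
for n in M: print(n,np.round(R@(np.array(M[n])/1000)+t,4))
E
```

```text
k1 [324.5 214.7] 76 [0.6053 0.0216]
k2 [338.3 218.1] 75 [ 0.5946 -0.0168]
k3 [352.3 221.3] 75 [ 0.5843 -0.0555]
k4 [321.  228.5] 74 [0.5664 0.0324]
k5 [334.9 231.7] 73 [ 0.5565 -0.006 ]
k6 [349. 235.] 69 [ 0.5459 -0.045 ]
rel (np.float64(329.9527027027027), np.float64(252.41216216216216)) [0.49873932 0.00929216]
-15.198461583683027 [ 0.54178162 -0.0024016 ] [[-0.  -0.2]
 [-0.2 -0. ]
 [-0.1 -0.1]
 [-0.3  0.1]
 [ 0.2  0.3]
 [ 0.1 -0.1]
 [ 0.4 -0.1]]
k1 [0.6053 0.0218]
k2 [ 0.5949 -0.0168]
k3 [ 0.5844 -0.0554]
k4 [0.5667 0.0323]
k5 [ 0.5563 -0.0063]
k6 [ 0.5458 -0.0449]
rel [0.4984 0.0094]
```

View pics/crop_top.png

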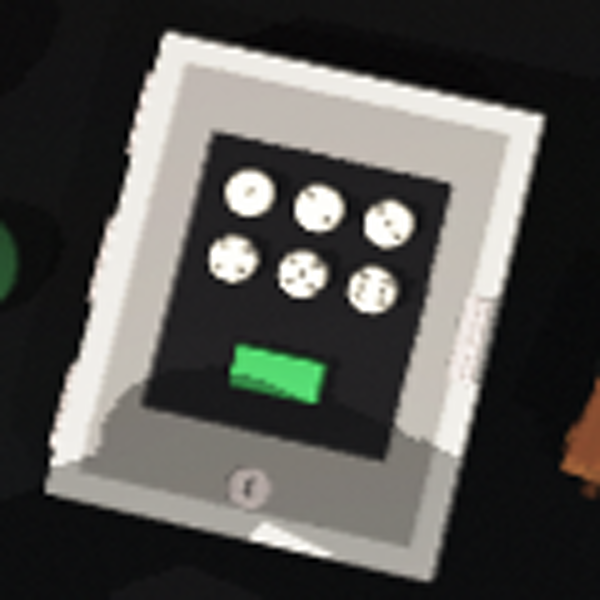

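View pics/crop_sc.png

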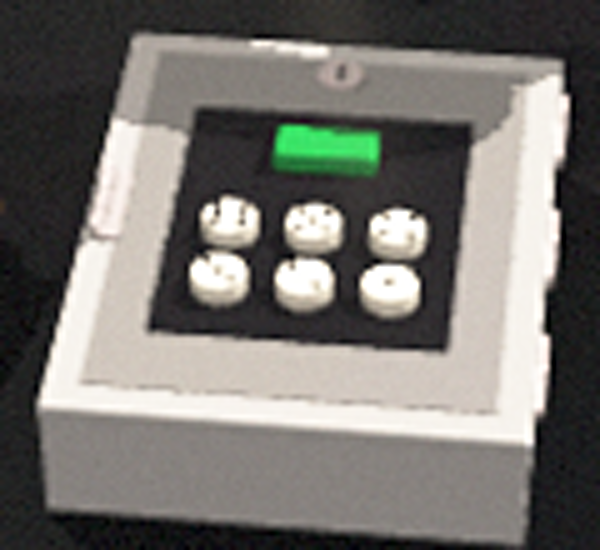

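The dots match the description. The fit leaves 0.4 mm residual with yaw −15.2°. Lookalikes are harmless here, as I don't need to touch the three weights (256,182), (266,230), (235,281) or the two cars (402,257), (445,257). The targets are key2 (338,218), key6 (349,235), key4 (321,229) and the bar (330,252). I'll shut the fingers and move over high up.

Request:
servo_tool(deltas=[[[0,25,-45,0,0.4],[0,50,-90,0,0.8],[0,80,-140,0,1.2],[0,110,-194,0,1.65],[0,138,-248,0,1.65]]])

```text
time: 0.72
tool_pos: [0.4039, 0.3159, 0.2498]
tool_rot: [-0.0, 0.132, 0.991, -0.0]
contact_force: [0.4, 0.2, 0.1]
gripper_width: 0.001
```

Request:
servo_tool(deltas=[[[0,30,-53,0,0],[0,60,-106,0,0],[0,90,-159,0,0],[0,115,-205,0,0],[0,130,-235,0,0]]])

```text
time: 1.35
tool_pos: [0.534, 0.0805, 0.2497]
tool_rot: [-0.0, 0.134, 0.991, -0.0]
contact_force: [0.5, 1.5, 0.2]
gripper_width: 0.001
```

Request:
servo_tool(deltas=[[[0,25,-40,-10,0],[0,45,-75,-30,0],[0,60,-98,-60,0],[0,61,-100,-80,0],[0,61,-100,-80,0]]])

```text
time: 1.98
tool_pos: [0.5927, -0.0166, 0.1676]
tool_rot: [-0.003, 0.133, 0.991, 0.0]
contact_force: [-0.3, 0.6, 0.6]
gripper_width: -0.0
```

Run:
```python
from plant import state, grab_frame, calibration
import cv2, numpy as np
s=state(); print(s['time'],s['tool_pos'],s['tool_rot'],s['contact_force'],s['gripper_width'])
c=calibration("wrist")
for n in ("scene","wrist"):
    f=grab_frame(n)[:,:,::-1]; cv2.imwrite(f"pics/{n}1.png",f)
print(c)
from h import proj
# predicted keys
for n,p in {'k2':(.5949,-.0168,.083),'k6':(.5458,-.0449,.083),'k4':(.5667,.0323,.083),'rel':(.4984,.0094,.083)}.items(): print(n,proj(c,np.array(p)))
# tip in wrist
from scipy.spatial.transform import Rotation as Ro
print('tip',proj(c,s['tool_pos']-np.array([0,0,.019])))
```

```text
1.975 [ 0.59271596 -0.01659197  0.16758094] [-2.68482415e-03  1.32623017e-01  9.91162891e-01  2.26219132e-04] [-0.26901098  0.6181226   0.61094262] -0.00043606285266399434
{'intrinsics': array([[348.35421351,   0.        , 322.18684011],
       [  0.        , 348.35421351, 239.89340421],
       [  0.        ,   0.        ,   1.        ]]), 'world_from_camera': array([[ 2.62047583e-01,  9.17620657e-01,  2.98836735e-01,
         5.15539658e-01],
       [ 9.65054785e-01, -2.49350493e-01, -8.05828313e-02,
         4.10066293e-03],
       [ 5.70616634e-04,  3.09510357e-01, -9.50895900e-01,
         2.90719159e-01],
       [ 0.00000000e+00,  0.00000000e+00,  0.00000000e+00,
         1.00000000e+00]])}
k2 [322.97970771 261.3695553 ]
k6 [256.85979143 199.67276005]
k4 [389.20157064 199.55902992]
rel [323.10180442  92.2911674 ]
tip [322.56426608 309.5799063 ]
```

View pics/wrist1.png

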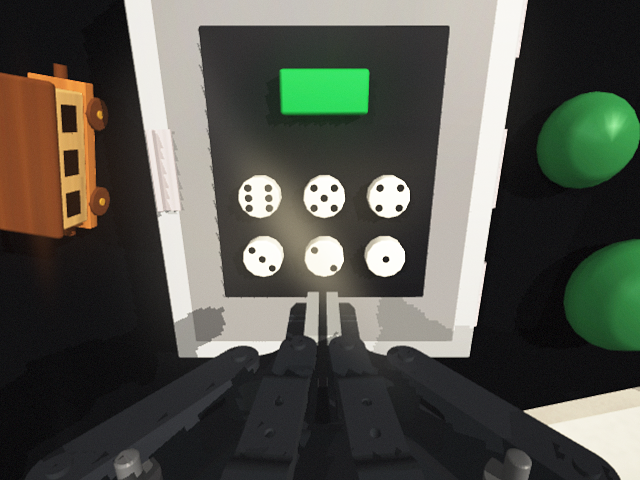

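View pics/scene1.png

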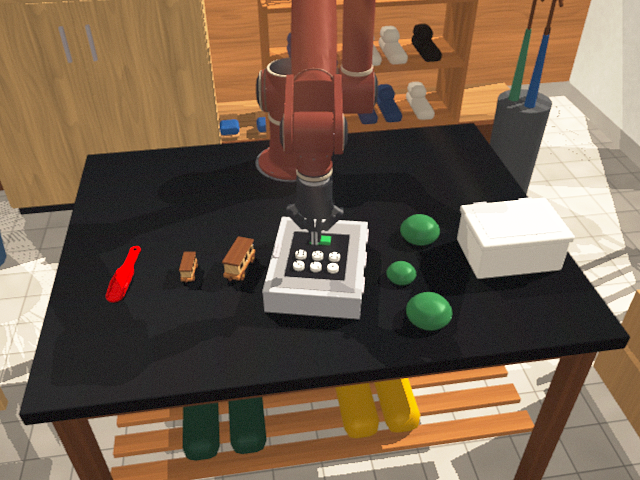

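The wrist view agrees with the fit to about 4 px, or 2 mm. Two-dot is at (324,257), six-dot at (260,196), four-dot at (389,196) and the bar at (324,91). Now I'll lower the tool towards key 2.

Request:
servo_tool(deltas=[[[0,-1,0,-30,0],[0,-1,0,-55,0],[0,-1,0,-64,0],[0,-1,0,-66,0],[0,-1,0,-66,0]]])

```text
time: 2.7
tool_pos: [0.5944, -0.0171, 0.1059]
tool_rot: [0.001, 0.132, 0.991, -0.0]
contact_force: [-0.1, -1.0, 0.2]
gripper_width: -0.0
```

Request:
servo_tool(deltas=[[[0,0,0,-1,0],[0,0,0,-2,0],[0,0,0,-3,0],[0,0,0,-4,0],[0,0,0,-4,0]]])

```text
time: 3.32
tool_pos: [0.5937, -0.0173, 0.1006]
tool_rot: [0.0, 0.133, 0.991, -0.0]
contact_force: [-1.2, -0.2, 2.8]
gripper_width: 0.001
```

Request:
servo_tool(deltas=[[[0,0,0,-1,0],[0,0,0,-2,0],[0,0,0,-3,0],[0,0,0,-3,0]]])

```text
time: 3.82
tool_pos: [0.5937, -0.0173, 0.0973]
tool_rot: [0.0, 0.133, 0.991, -0.0]
contact_force: [0.9, -0.1, 3.0]
gripper_width: -0.001
```

Request:
servo_tool(deltas=[[[0,0,0,-0.5,0],[0,0,0,-1,0],[0,0,0,-1,0]]])

```text
time: 4.2
tool_pos: [0.5937, -0.0173, 0.0964]
tool_rot: [0.0, 0.133, 0.991, -0.0]
contact_force: [0.5, -0.1, 2.5]
gripper_width: -0.005
```

Request:
servo_tool(deltas=[[[0,0,0,-0.5,0],[0,0,0,-0.5,0]]])

```text
time: 4.45
tool_pos: [0.5937, -0.0173, 0.0961]
tool_rot: [0.0, 0.133, 0.991, -0.0]
contact_force: [0.6, 0.0, 2.9]
gripper_width: 0.0
```

Request:
servo_tool(deltas=[[[0,0,0,-0.5,0],[0,0,0,-0.5,0]]])

```text
time: 4.7
tool_pos: [0.5938, -0.0173, 0.096]
tool_rot: [0.0, 0.133, 0.991, -0.0]
contact_force: [-0.4, 0.8, 5.8]
gripper_width: 0.004
```

Force rises at z = 0.096, which is the stop, so key 2 is fully in. Next is the six-dot key.

Request:
servo_tool(deltas=[[[0,0,0,10,0],[0,0,0,30,0],[0,-25,-14,30,0],[0,-49,-28,30,0],[0,-49,-28,30,0]]])

```text
time: 5.32
tool_pos: [0.5437, -0.0456, 0.126]
tool_rot: [0.0, 0.133, 0.991, 0.0]
contact_force: [0.7, -0.4, 1.2]
gripper_width: -0.0
```

Run:
```python
from plant import state, grab_frame
import cv2
s=state(); print(s['time'],s['tool_pos'],s['contact_force'])
cv2.imwrite("pics/wrist2.png",grab_frame("wrist")[:,:,::-1])
```

```text
5.325 [ 0.54366115 -0.04560004  0.12596647] [ 0.69597777 -0.38452339  1.2471896 ]
```

View pics/wrist2.png

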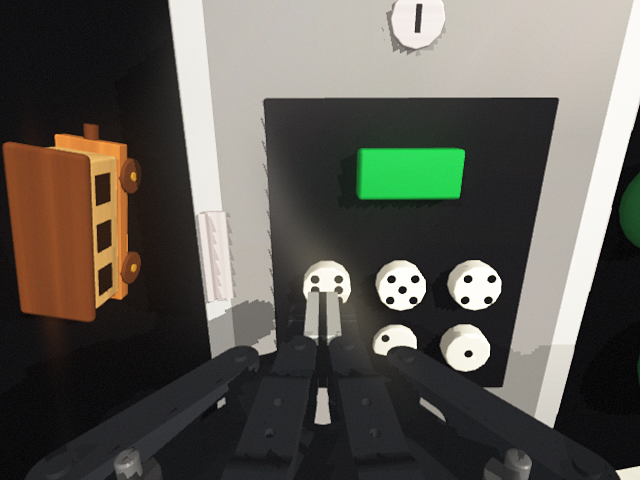

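The fingertip is over the six-dot key at (327,285), and the two-dot key at (395,340) sits visibly lower than the one-dot key. Pressing key 6.

Request:
servo_tool(deltas=[[[0,0,0,-12,0],[0,0,0,-20,0],[0,0,0,-22,0],[0,0,0,-23,0],[0,0,0,-24,0]]])

```text
time: 6.0
tool_pos: [0.5447, -0.0451, 0.1016]
tool_rot: [-0.0, 0.133, 0.991, 0.0]
contact_force: [-2.6, 0.6, 3.5]
gripper_width: 0.0
```

Request:
servo_tool(deltas=[[[0,0,0,-1,0],[0,0,0,-2,0],[0,0,0,-3,0],[0,0,0,-4,0],[0,0,0,-4,0]]])

```text
time: 6.62
tool_pos: [0.5447, -0.0453, 0.0972]
tool_rot: [0.0, 0.133, 0.991, -0.0]
contact_force: [-0.8, 1.8, 1.6]
gripper_width: 0.001
```

Request:
servo_tool(deltas=[[[0,0,0,-0.5,0],[0,0,0,-1,0],[0,0,0,-1,0]]])

```text
time: 7.0
tool_pos: [0.5447, -0.0453, 0.0964]
tool_rot: [0.0, 0.133, 0.991, -0.0]
contact_force: [0.9, 1.3, 2.2]
gripper_width: 0.002
```

Request:
servo_tool(deltas=[[[0,0,0,-0.5,0],[0,0,0,-1,0],[0,0,0,-1,0]]])

```text
time: 7.38
tool_pos: [0.5448, -0.0453, 0.096]
tool_rot: [0.0, 0.133, 0.991, -0.0]
contact_force: [-1.9, 1.7, 5.6]
gripper_width: -0.002
```

Key 6 shows the same stop signature. Moving to the four-dot key.

Request:
servo_tool(deltas=[[[0,0,0,10,0],[0,0,0,30,0],[0,10,38,30,0],[0,21,77,30,0],[0,21,77,30,0]]])

```text
time: 8.0
tool_pos: [0.5664, 0.0335, 0.1268]
tool_rot: [0.001, 0.131, 0.991, 0.0]
contact_force: [-0.6, 0.2, -0.5]
gripper_width: 0.004
```

Run:
```python
from plant import state, grab_frame
import cv2
s=state(); print(s['time'],s['tool_pos'],s['contact_force'])
cv2.imwrite("pics/wrist3.png",grab_frame("wrist")[:,:,::-1])
```

```text
8.0 [0.56639955 0.03349287 0.126763  ] [-0.58515201  0.19521859 -0.47111253]
```

View pics/wrist3.png

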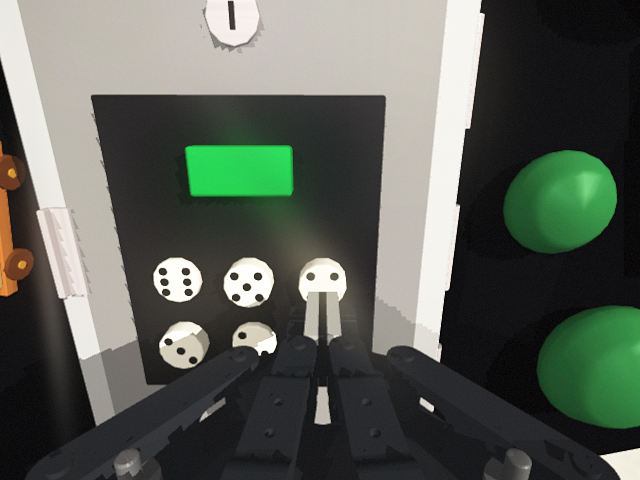

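The fingertip is over the four-dot key at (322,282), and the six-dot key at (177,279) is now in, with less side showing than the five-dot key. Pressing key 4.

Request:
servo_tool(deltas=[[[0,0,0,-12,0],[0,0,0,-20,0],[0,0,0,-22,0],[0,0,0,-23,0],[0,0,0,-24,0]]])

```text
time: 8.68
tool_pos: [0.5656, 0.0315, 0.1017]
tool_rot: [-0.0, 0.133, 0.991, -0.0]
contact_force: [-2.1, -1.3, 2.5]
gripper_width: 0.0
```

Request:
servo_tool(deltas=[[[0,0,0,-1,0],[0,0,0,-2,0],[0,0,0,-3,0],[0,0,0,-4,0],[0,0,0,-4,0]]])

```text
time: 9.3
tool_pos: [0.5658, 0.0318, 0.0973]
tool_rot: [0.0, 0.133, 0.991, 0.0]
contact_force: [0.3, -1.5, 1.0]
gripper_width: 0.002
```

Request:
servo_tool(deltas=[[[0,0,0,-0.5,0],[0,0,0,-1,0],[0,0,0,-1,0]]])

```text
time: 9.68
tool_pos: [0.5657, 0.0318, 0.0964]
tool_rot: [0.0, 0.133, 0.991, 0.0]
contact_force: [-0.1, -0.7, 2.8]
gripper_width: 0.0
```

Request:
servo_tool(deltas=[[[0,0,0,-0.5,0],[0,0,0,-1,0],[0,0,0,-1,0]]])

```text
time: 10.05
tool_pos: [0.5658, 0.0318, 0.096]
tool_rot: [0.0, 0.133, 0.991, 0.0]
contact_force: [-1.0, -1.5, 6.0]
gripper_width: -0.001
```

Key 4 is in. Next is the release bar, and I'll look before pressing.

Request:
servo_tool(deltas=[[[0,0,0,10,0],[0,0,0,30,0],[0,-34,-11,30,0],[0,-68,-23,30,0],[0,-68,-23,30,0]]])

```text
time: 10.68
tool_pos: [0.4961, 0.0086, 0.1257]
tool_rot: [0.0, 0.133, 0.991, 0.0]
contact_force: [0.5, 0.9, 0.2]
gripper_width: -0.004
```

Run:
```python
from plant import state, grab_frame
import cv2
s=state(); print(s['time'],s['tool_pos'],s['contact_force'])
cv2.imwrite("pics/wrist4.png",grab_frame("wrist")[:,:,::-1])
f=grab_frame("scene")[:,:,::-1]
cv2.imwrite("pics/sc4.png",cv2.resize(f[190:320,240:380],None,fx=4.5,fy=4.5,interpolation=cv2.INTER_CUBIC))
```

```text
10.675 [0.49610988 0.00863911 0.12571479] [0.53582642 0.85284098 0.24207115]
```

View pics/wrist4.png

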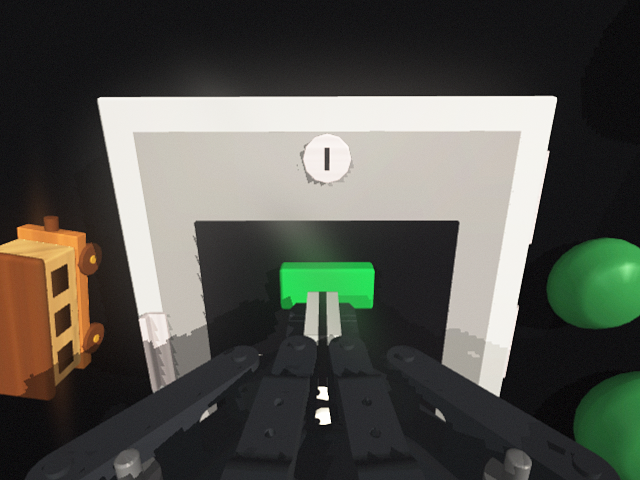

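View pics/sc4.png

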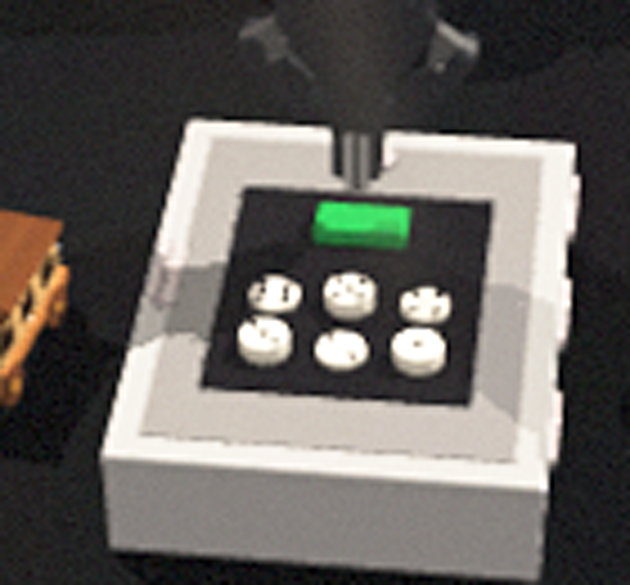

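The scene crop shows the six-, four- and two-dot keys sunk, at (275,293), (425,303) and (341,350), and the other three proud. The fingertip is above the bar, which is at (327,285) in the wrist view. Pressing the bar.

Request:
servo_tool(deltas=[[[0,0,0,-12,0],[0,0,0,-20,0],[0,0,0,-22,0],[0,0,0,-23,0],[0,0,0,-24,0]]])

```text
time: 11.4
tool_pos: [0.4976, 0.0089, 0.1016]
tool_rot: [-0.0, 0.133, 0.991, 0.0]
contact_force: [-2.5, -0.1, 3.9]
gripper_width: 0.002
```

Request:
servo_tool(deltas=[[[0,0,0,-1,0],[0,0,0,-2,0],[0,0,0,-3,0],[0,0,0,-4,0],[0,0,0,-4,0]]])

```text
time: 12.02
tool_pos: [0.4976, 0.0088, 0.0972]
tool_rot: [0.0, 0.133, 0.991, 0.0]
contact_force: [-1.2, 1.4, 1.7]
gripper_width: 0.003
```

Request:
servo_tool(deltas=[[[0,0,0,-0.5,0],[0,0,0,-1,0],[0,0,0,-1,0]]])

```text
time: 12.4
tool_pos: [0.4976, 0.0088, 0.0963]
tool_rot: [0.0, 0.133, 0.991, 0.0]
contact_force: [-0.7, 0.9, 2.7]
gripper_width: -0.0
```

Request:
servo_tool(deltas=[[[0,0,0,-0.5,0],[0,0,0,-1,0],[0,0,0,-1,0]]])

```text
time: 12.78
tool_pos: [0.4977, 0.0088, 0.096]
tool_rot: [-0.0, 0.133, 0.991, 0.0]
contact_force: [-2.7, 2.1, 7.5]
gripper_width: -0.004
```

The bar is at its stop. I'll lift straight up and check.

Request:
servo_tool(deltas=[[[0,0,0,10,0],[0,0,0,40,0],[0,0,0,90,0],[0,0,0,120,0],[0,0,0,120,0]]])

```text
time: 13.4
tool_pos: [0.4994, 0.0084, 0.2189]
tool_rot: [0.004, 0.133, 0.991, -0.0]
contact_force: [0.0, -0.5, -0.5]
gripper_width: -0.0
```

Request:
servo_tool(deltas=[[[0,-30,0,10,0],[0,-60,0,10,0],[0,-60,0,10,0],[0,-60,0,10,0]]])

```text
time: 13.9
tool_pos: [0.4375, 0.0087, 0.2243]
tool_rot: [-0.0, 0.133, 0.991, -0.0]
contact_force: [-0.0, -0.5, 0.2]
gripper_width: -0.002
```

Run:
```python
from plant import state, grab_frame
import cv2,numpy as np
s=state(); print(s['time'],s['tool_pos'],s['contact_force'],abs(s['joint_vel']).max())
f=grab_frame("scene")[:,:,::-1]; f0=cv2.imread("pics/scene0.png")
a=lambda f:cv2.resize(f[205:325,255:375],None,fx=3.3,fy=4,interpolation=cv2.INTER_CUBIC)
cv2.imwrite("pics/sc5.png",np.hstack([a(f0),a(f)])); cv2.imwrite("pics/sc5full.png",f)
d=(cv2.absdiff(f,f0).max(2)); 
# object mask shift: colour centroids on lower bench
for n,(x0,y0,x1,y1) in {'horn':(95,240,150,305),'cars':(170,235,262,290),'weights':(383,205,458,335),'box':(456,195,575,280)}.items():
    print(n,(d[y0:y1,x0:x1]>60).sum(), cv2.phaseCorrelate(np.float32(cv2.cvtColor(f0,6)[y0:y1,x0:x1]),np.float32(cv2.cvtColor(f,6)[y0:y1,x0:x1]))[0])
```

```text
13.9 [0.43745894 0.00872825 0.22432039] [-0.02480149 -0.5302248   0.15555197] 0.018196332648806227
horn 253 (-0.08816161719246907, 0.01120655264193715)
cars 130 (-0.031610295422545676, -0.1445801192680598)
weights 0 (0.5052340040981562, 0.47174628027241283)
box 0 (-0.014905865201228607, -0.030651638973296258)
```

View pics/sc5.png

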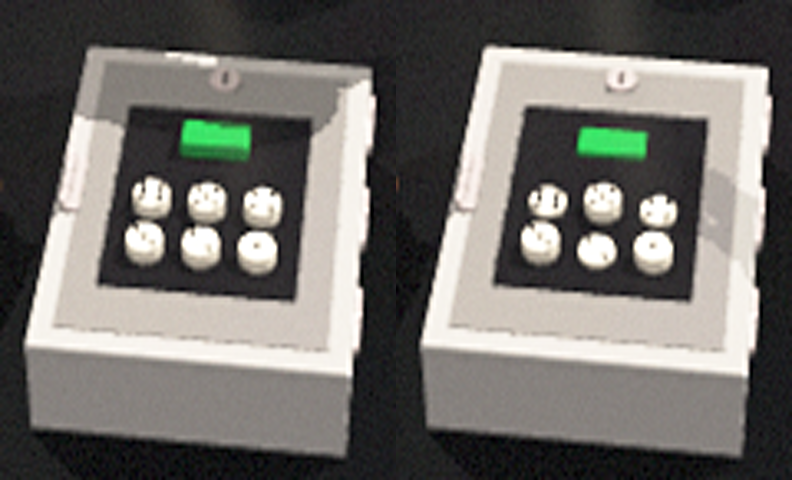

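The before/after pair shows keys two, six and four and the bar sunk (right half: (597,250), (548,201), (659,211), (612,142)). Keys one, three and five are still proud, the door is shut, and the loose objects have not moved. Handing in.

```bash
python3 -c "
from plant import job_done;print(job_done())"
```

```text
the job is handed in; nothing more can be done
None
```

I pressed the two-, six- and four-dot keys and then the green release bar, in that order, with the closed fingertips. The job was handed in at about 14 s of the 48 s allowed; the hand-in gives no verdict.

- **Presses:** Each one moved at about 3 N. Each ended on its hard stop at tool height 0.096 m, the expected 6 mm of travel, with at most 7.5 N vertical force in the end-of-move readings.
- **Final picture:** The three code keys and the bar are in, keys one, three and five are out, and the door is shut. The arm is clear of everything at 0.22 m.
- **Loose objects:** Image comparison gave under 0.2 px shift for the shoe horn, train cars and parcel box. For the weights it read 0.5 px, but no pixel there had changed noticeably, so I take that as noise. Some pixels did change around the shoe horn and cars; I put that down to the arm's shadow moving.
- **Disagreement between cameras:** The wrist and top cameras differed by about 2 mm on the key positions, within the stated calibration error and harmless on 26 mm keys.

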